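# Raise the bail of the screw pail and hang it on the carcass hook

### The job

The small pail of screws stands on the bench with its stiff wire bail folded down. Raise the bail upright without dragging or tipping the pail, then carry the pail level by the bail's grip and hang it on the double hook on the cabinet panel, with the grip resting in the dip of both prongs. Ease it on gently: let the hook take the weight while you still hold the grip, only then let go, and leave the pail hanging level and still, with the other things untouched.

Things in the scene. Friction and masses are not known exactly. Their poses are not given: they have to be found in the camera images.
- pail: Round galvanised steel pail, open at the top, with screws in it; 108 mm across the rim, 90 mm across the foot, 101 mm high, about 0.5 to 0.8 kg in all. Loose, stands on the bench. Origin at the centre of its underside, z up; the bail's ears sit on its y axis (60 mm either side), and the folded bail lies out to its -x side.
- pail_pivot (a point): Centre of the pail on the line through the two ears, 88 mm above the pail's underside: the bail's hinge axis passes through it along the pail's y.
- bail (a joint): Angle of the bail about its ears (rad): 0 = upright, positive = folded to the pail's -x side, 1.5 to 1.85 at the start (level or a little below); it can swing past upright to -1.9. The ears are stiff: the bail stays where it is left and takes 0.055 N m to move (0.6 to 1 N at the grip). Turning the bail in a hard pinch that does not turn with it twists the pail over.
- bail_grip (a point): Centre of the bail's grip: a straight black plastic bar 12 mm thick, 72 mm long, along the pail's y axis, 87 mm from the hinge axis; fixed to the bail, it does not roll on the wire. The 5 mm wire slopes from its ends out to the ears. Site axes: those of the pail when the bail is upright (z from hinge to grip).
- hook: Steel double hook pushed over the top edge of the white panel, holding firm only up to 16 N of pull or push. Origin in the middle of that edge, 240 mm above the bench; x along the edge, -y out of the panel's near face, z up. Two round prongs 7 mm thick, at x = -27 and +27 mm (47 mm clear between), run out in -y at 20 mm below the origin (rod centres).
- hook_seat (a point): Centre of the grip once hung across both prongs (along the hook's x), the prongs passing between bail and pail: 76.7 mm out from the hook's origin, 24.5 mm below it. Each prong dips 14 mm here: slopes down from 55 to 69 mm out, flat floor to 84, then up to the tip 100 mm out, 14 mm below the origin. Play along y about 2.5 mm. Same axes as the hook.
- carcass: White cabinet carcass lying open side up on the bench, fixed, 500 x 356 x 240 mm, 16 mm board. Origin under the middle of the near side panel; x along that panel, its near face 8 mm out in -y, the rest of the box in +y.
- drill: Cordless drill standing on its battery, 122 mm long foot, 180 mm high; origin under its foot. A bystander: leave alone.
- screwbox: Closed cardboard box 90 x 120 x 60 mm, origin under its centre. A bystander: leave alone.
- glue: Plastic glue bottle 60 mm across, 150 mm high, origin under its centre. A bystander: leave alone.
Things that resemble listed ones, but are neither listed nor needed, are in the scene too. There is more than one size of the pail; the job needs the smallest.

How it is judged:
By the outcome, as a careful person would: the job done as asked, in the order asked, and still so for the second after the job is handed in, with the robot touching nothing.
It also fails if it takes over 67 s, if anything falls off the work surface, if the arm or the gripper's body presses on something with over 40 N, if the wrist force passes 120 N, or if a joint passes its speed limit or range.

### The arm

A 6-joint arm with a two-finger parallel gripper is mounted at the origin on the work surface. World frame = base frame: x ahead of the robot, y to its left, z up, the work surface at z = 0. Lengths are in mm, angles in rad, forces in N, time in s.
With the tool pointing down it reaches from about 350 to 875 mm from the base axis. Payload 4.2 kg.
Tool frame: the origin (TCP) lies at the very end of the fingers, on their centre line; the grasp point (between the pads) lies 19 mm behind it (pinch_z is the distance from the TCP to the grasp point, in mm); z points along the fingers, y is the line along which they close (so a half turn about z gives the same grasp; the last joint's range is limited). The gripper opens to 85 mm and grips with 20 to 120 N. Pads are 22 mm wide; open, the fingers measure 114 mm over their backs; the gripper's body (76 mm by 85 mm) begins 54 mm behind the grasp point. The pads swing forward as they close: fully open they stand 13 mm farther back than shut.
Start: joints at [-1.046, 0.385, 0.008, 0, -1.194, -0.259], TCP at [164.192, -603.026, 206.312] pointing down, gripper open.
Joint ranges: [-3.14, 3.14], [-1.21, 2.06], [-1.07, 1.41], [-3.16, 2.05], [-2.99, -0.16], [-3.1, 3.1]. Speed limits (rad/s): [2.79, 2.79, 3.14, 3.14, 3.14, 3.14].

### API

Orientations are given as a unit quaternion [x, y, z, w].
In Python, from bench import * gives the robot as it stands.
- The arm moves only by the tool arm_command, never from a script. Its argument "steps" is one flat list of numbers, 4 for each row, row after row: the shift along the tool's x, y, z in m, then the turn about the tool's z in rad. In form: [tx, ty, tz, roll, tx, ty, tz, roll, ...]. A call has 1 to 20 rows; each row shifts and turns the commanded pose from where the row before left it, along the tool's axes as they then stand; what a row does not reach is not made up. A row lasts 1/8 s, in which the tool goes at most 62.5 mm and 10.7 degrees, less where a joint would pass 70% of its speed; a pose out of reach is approached as far as the arm can. A call with a gripper value outside its range is refused whole. "grip" is the finger opening in m, from 0 to 0.0854, set as the call begins (left out, the last holds). The fingers move at their own pace and stop on an object; the grip force is fixed at half the most. Time passes only in rows, so rows that do not move let the fingers close. It gives the time, the measured TCP pose, the force, the opening and the grip force at its end, in the units of the state.
- read_state(): the state, without advancing time (a new reading comes with each control period).
- get_image(name): name is "side" or "top"; returns the picture (400x640x3 uint8, red, green, blue); there is no depth.
- get_calibration(name): a dict with "camera_matrix" (3x3 intrinsics, pixels), "cam_to_world" (4x4, takes a point from camera to world coordinates). Camera axes: x right, y down, z forward; pixel columns grow to the right and rows downward; lengths in mm; the calibration is good to about 2 mm. A picture is of the moment at which its call begins. get_calibration takes no time and is no camera call.
- job_done(): hands the job in; it is judged then, once.
The state is a dict: "clock": time; "joints": joint angles; "joint_vel": joint speeds; "joint_efforts": joint torques, N m; "position": TCP position; "ee_rot": TCP orientation; "contact_force": force on the tool from outside, world axes, zero at the start; "wrist_torque": the same for the moment, N m; "gripper_width": finger opening in mm; "grasp_force": force on a finger pad.
Only numpy, scipy, OpenCV 4.12 (cv2) and the standard library are available. Lean on these libraries where they do the work, as an engineer would, in place of code of your own. Each camera call takes 0.05 s, during which the arm holds its last target. There are 200 camera calls.

## Working session

There is one attempt and no reset: what is moved stays moved. The work goes in short steps, Python scripts to look and compute and a tool call to move; the robot and the scene stay as the last step left them, time stands still between calls to the robot, and variables do not carry over. Pictures are saved under pics/ and viewed, at most 10 in all, crops included, and the job is handed in when it is done.

Besides the shell and the picture viewer there is one more tool, called after ">>>" as name(argument=value, ...) on one line, values as JSON. arm_command: Moves the arm, as the interface text tells. Its arguments: {"type":"object","properties":{"steps":{"type":"array","items":{"type":"number"}},"grip":{"type":"number"}},"required":["steps"]}

```bash
mkdir -p pics; ls; python3 - <<'E'
from bench import *
import cv2
for n in("side","top"):
    cv2.imwrite(f"pics/{n}0.png",get_image(n)[:,:,::-1]); c=get_calibration(n); print(n,c)
s=read_state(); print(s)
E
```

```text
pics
side {'camera_matrix': array([[507.5422947 ,   0.        , 322.18758047],
       [  0.        , 507.5422947 , 197.87251817],
       [  0.        ,   0.        ,   1.        ]]), 'cam_to_world': array([[-9.94524542e-01, -7.85383021e-02,  6.89396214e-02,
         4.33224450e+02],
       [-1.03467536e-01,  6.47367990e-01, -7.55121947e-01,
         9.72604005e+02],
       [ 1.46766915e-02, -7.58120321e-01, -6.51949518e-01,
         1.00479422e+03],
       [ 0.00000000e+00,  0.00000000e+00,  0.00000000e+00,
         1.00000000e+00]])}
top {'camera_matrix': array([[452.52769042,   0.        , 325.75430163],
       [  0.        , 452.52769042, 201.93471859],
       [  0.        ,   0.        ,   1.        ]]), 'cam_to_world': array([[-1.65628121e-02, -9.89879273e-01,  1.40942182e-01,
         3.55215655e+02],
       [-9.99861779e-01,  1.66015099e-02, -9.01307897e-04,
         1.15806856e+01],
       [-1.44766703e-03, -1.40937629e-01, -9.90017418e-01,
         1.38062900e+03],
       [ 0.00000000e+00,  0.00000000e+00,  0.00000000e+00,
         1.00000000e+00]])}
{'clock': 0.1, 'joints': array([-1.04639291e+00,  3.85480877e-01,  6.75053359e-03, -4.11000973e-04,
       -1.19399950e+00, -2.58607122e-01]), 'joint_vel': array([ 0.00042102, -0.00065839,  0.00282397,  0.00123883, -0.00086834,
       -0.00049067]), 'joint_efforts': array([ 1.12576558e-04, -3.93319952e+01,  1.88929063e+01,  4.19797540e+00,
       -2.58869928e-03,  7.28327393e-06]), 'position': array([ 164.033775  , -602.49658154,  205.3291675 ]), 'ee_rot': array([-1.32432093e-01,  9.91191591e-01,  9.66494056e-04, -1.92337033e-04]), 'contact_force': array([0.55236385, 0.20634942, 0.82907219]), 'wrist_torque': array([ 0.04186685,  0.04099512, -0.01870527]), 'grasp_force': 0.0, 'gripper_width': 85.3689744636311}
```

View pics/side0.png

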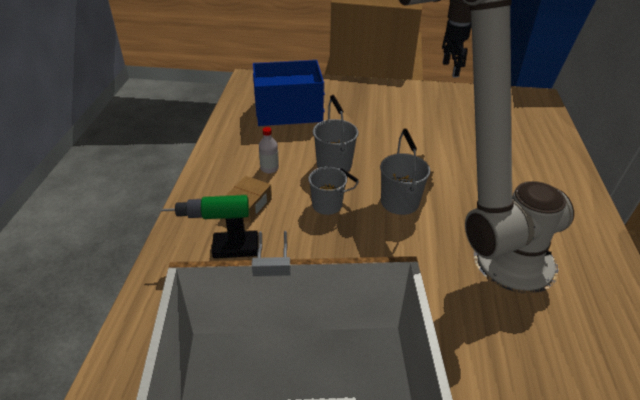

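View pics/top0.png

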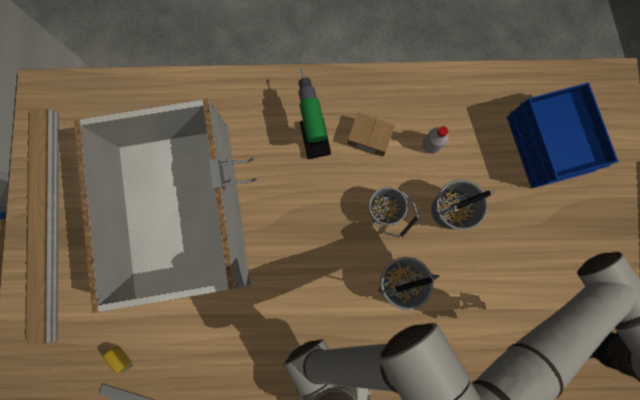

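Candidates for the pail, top view: (388,207), smallest, with its bail folded toward (410,226); (460,205), larger, bail up; (407,283), larger, bail up. In the side view these are (327,190), (336,148) and (403,183). I choose (388,207) in the top view, which is (327,190) in the side view. The hook is at (235,175) top and (272,262) side. Next I check the choice in a close crop.

```bash
python3 - <<'E'
import cv2,numpy as np
s=cv2.imread("pics/side0.png");t=cv2.imread("pics/top0.png")
f=lambda i,x,y,w,h:cv2.resize(i[y:y+h,x:x+w],(400,300),interpolation=cv2.INTER_CUBIC)
a=np.vstack([np.hstack([f(t,355,180,80,60),f(s,290,155,80,60)]),np.hstack([f(t,200,145,80,60),f(s,232,225,80,60)])])
cv2.imwrite("pics/crop0.png",a)
E
```

```text
(no output)
```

View pics/crop0.png

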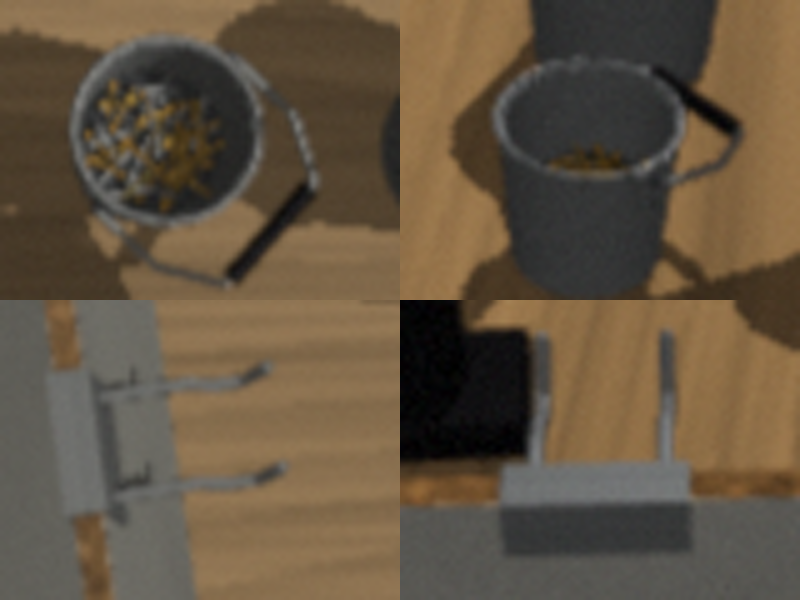

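```bash
cat > h.py <<'E'
import numpy as np
from bench import *
from scipy.spatial.transform import Rotation as R
C={n:get_calibration(n) for n in("side","top")}
def ray(n,p):
    T=C[n]["cam_to_world"]; d=T[:3,:3]@np.linalg.solve(C[n]["camera_matrix"],[p[0],p[1],1]); return T[:3,3],d/np.linalg.norm(d)
def plane(n,p,z):
    o,d=ray(n,p); return o+d*(z-o[2])/d[2]
def tri(pt,ps):
    a,d=ray("top",pt); b,e=ray("side",ps)
    s,t=np.linalg.lstsq(np.c_[d,-e],b-a,rcond=None)[0]
    return (a+s*d+b+t*e)/2, np.linalg.norm(a+s*d-b-t*e)
def totool(v,s=None):
    s=s or read_state(); return R.from_quat(s["ee_rot"]).inv().apply(v)
E
python3 - <<'E'
from h import *
np.set_printoptions(precision=1,suppress=True)
o=-.4
T=lambda x,y:(355+x/5+o,180+y/5+o); S=lambda x,y:(290+(x-400)/5+o,155+y/5+o)
g1=tri(T(314,187),S(655,70)); g2=tri(T(231,277),S(738,130)); print(g1,g2, "len",np.linalg.norm(g1[0]-g2[0]))
rt=plane("top",T(167,130),101); rs=plane("side",S(590,118),101); print("rim",rt,rs)
m=(g1[0]+g2[0])/2; d=g1[0]-g2[0]; print("mid",m,"grip yaw",np.degrees(np.arctan2(d[1],d[0])),"horiz dist to rim c",np.linalg.norm((m-rt)[:2]))
T=lambda x,y:(200+x/5+o,145+(y-300)/5+o); S=lambda x,y:(232+(x-400)/5+o,225+(y-300)/5+o)
h1=tri(T(268,368),S(541,333)); h2=tri(T(285,467),S(667,333)); print("tips",h1,h2)
# bracket top edge corners at z~242
for p in((48,373),(90,370),(103,513),(62,517)): print("br top",plane("top",T(*p),242))
for p in((502,465),(690,465),(502,505),(690,505)): print("br side",plane("side",S(*p),242))
s=read_state(); print(R.from_quat(s["ee_rot"]).as_matrix())
E
```

```text
(array([ 492.1, -256.1,   67.2]), np.float64(2.4166584091038437)) (array([ 439.8, -205.8,   65.8]), np.float64(4.0397993658446065)) len 72.64968433478593
rim [ 523.9 -166.9  101. ] [ 522.4 -161.9  101. ]
mid [ 465.9 -230.9   66.5] grip yaw -43.86263188540541 horiz dist to rim c 86.31636003902013
tips (array([638.6, 198.2, 226.3]), np.float64(0.8974842997736103)) (array([585.4, 189.4, 224.1]), np.float64(0.7349298211792574))
br top [633.6 309.  242. ]
br top [634.8 287.4 242. ]
br top [559.8 279.5 242. ]
br top [558.1 300.4 242. ]
br side [635.7 290.4 242. ]
br side [560.2 281.6 242. ]
br side [631.2 311.5 242. ]
br side [557.  302.8 242. ]
[[-1.  -0.3 -0. ]
 [-0.3  1.   0. ]
 [ 0.   0.  -1. ]]
```

```bash
python3 - <<'E'
from h import *
np.set_printoptions(precision=0,suppress=True)
for n,a,b in(("P2",(457,206),(331,98)),("P2",(491,192),(341,112)),("P3",(395,290),(403,131)),("P3",(438,277),(413,149))): print(n,tri(a,b))
for n,t,s in(("P2",(460,205),(336,132)),("P3",(407,283),(404,168))): print(n,plane("top",t,130),plane("side",s,130))
e=[plane("top",p,240) for p in((207.5,100),(233.5,288),(205,100))]; print(e,np.degrees(np.arctan2(*(e[0]-e[1])[1::-1])))
import cv2
t=get_image("top"); hsv=cv2.cvtColor(t,cv2.COLOR_RGB2HSV)
# panel board-edge pixels: orange-brown strip
pts=[]
for y in list(range(108,152))+list(range(196,280)):
    x0=int(206+(y-100)*26/188); r=t[y,x0-10:x0+14].astype(int); m=np.where(r[:,0]-r[:,2]>45)[0]
    if len(m) and len(m)<14: pts.append(plane("top",(x0-10+m.mean(),y),240))
pts=np.array(pts); c=pts[:,:2].mean(0); u=np.linalg.svd(pts[:,:2]-c)[2][0]; print(len(pts),c,"yaw %.2f"%np.degrees(np.arctan2(u[1],u[0])), "resid",np.std((pts[:,:2]-c)@[-u[1],u[0]]))
print("line y at x=596:", c[1]+(596-c[0])*u[1]/u[0])
E
```

```text
P2 (array([ 514., -314.,  272.]), np.float64(33.36548511049591))
P2 (array([ 528., -439.,  159.]), np.float64(42.24347531552499))
P3 (array([ 313., -152.,  283.]), np.float64(32.691467889259165))
P3 (array([ 301., -288.,  138.]), np.float64(41.37544347215874))
P2 [ 518. -364.  130.] [ 516. -359.  130.]
P3 [ 307. -207.  130.] [ 308. -199.  130.]
[array([794., 317., 240.]), array([306., 243., 240.]), array([794., 324., 240.])] 8.666049579680548
114 [551. 285.] yaw -171.85 resid 3.0796084844836846
line y at x=596: 291.8550421914153
```

>>> arm_command(steps=[0,0,-0.016,0.128,0,0,-0.016,0.128,0,0,-0.016,0.128,0,0,-0.016,0.128,0,0,-0.016,0.128,0,0,-0.016,0.128,0,0,-0.016,0.128,0,0,-0.016,0.128], grip=0.026)

```text
clock: 1.15
position: [164.2, -602.8, 334.4]
ee_rot: [0.372, 0.928, 0.0, -0.0]
contact_force: [-0.0, 0.3, -0.0]
gripper_width: 26.1
grasp_force: 0.0
```

```bash
python3 - <<'E'
from h import *
s=read_state(); print(s["clock"],s["position"],s["gripper_width"],s["joints"])
M=R.from_quat(s["ee_rot"]).as_matrix(); print(M.round(3),"yaw ty",np.degrees(np.arctan2(M[1,1],M[0,1])))
print(totool(np.array([466,-231,320])-s["position"],s))
E
```

```text
1.15 [ 164.16066533 -602.81937462  334.35123735] 26.080412153885838 [-1.04641290e+00  3.32126408e-01  2.43017604e-01 -2.60159094e-04
 -1.48261278e+00 -1.28682480e+00]
[[-0.723  0.691 -0.   ]
 [ 0.691  0.723  0.001]
 [ 0.001  0.001 -1.   ]] yaw ty 46.313995771785095
[ 38.53502404 477.35075785  14.62515708]
```

>>> arm_command(steps=[0.0038,0.02,0,0,0.0038,0.045,0,0,0.0038,0.05,0,0,0.0038,0.05,0,0,0.0038,0.05,0,0,0.0038,0.05,0,0,0.0038,0.05,0,0,0.0038,0.05,0,0,0.0038,0.05,0,0,0.0038,0.042,0,0,0,0.02,0,0,0,0,0,0])

```text
clock: 2.65
position: [464.7, -229.3, 333.5]
ee_rot: [0.369, 0.93, -0.0, -0.001]
contact_force: [-0.0, -1.1, 0.4]
gripper_width: 26.0
grasp_force: 0.0
```

```bash
python3 - <<'E'
from h import *
import cv2
t=get_image("top");d=get_image("side")
s=read_state(); print(s["position"],totool(np.array([466,-231,200])-s["position"],s))
f=lambda i,x,y,w,h:cv2.resize(i[y:y+h,x:x+w],(400,300),interpolation=cv2.INTER_CUBIC)
cv2.imwrite("pics/c1.png",np.hstack([f(t,340,160,120,90),f(d,270,110,120,90)])[:,:,::-1])
E
```

```text
[ 463.97963996 -230.66652172  333.9688436 ] [ -1.79887431   1.22057716 133.96685545]
```

View pics/c1.png

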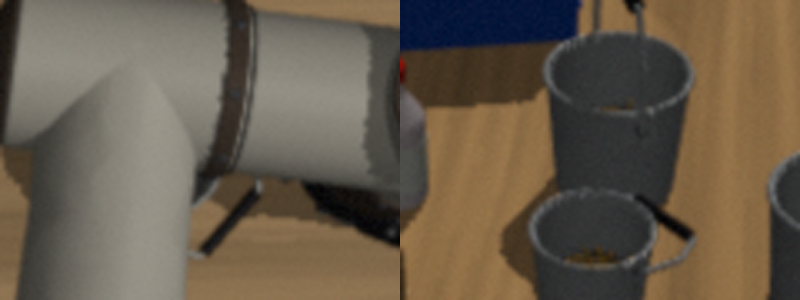

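>>> arm_command(steps=[0,0,0.012,0,0,0,0.025,0,0,0,0.03,0,-0.0018,0,0.03,0,0,0,0.03,0,0,0,0.03,0,0,0,0.03,0,0,0,0.022,0,0,0,0.012,0,0,0,0,0], grip=0.022)

```text
clock: 4.0
position: [465.0, -232.2, 112.5]
ee_rot: [0.37, 0.929, -0.0, -0.001]
contact_force: [-1.3, -0.4, 0.0]
gripper_width: 21.9
grasp_force: 0.0
```

```bash
python3 - <<'E'
from h import *
import cv2
t=get_image("top");d=get_image("side")
s=read_state(); print(s["position"],s["gripper_width"],totool(np.array([466,-231,50])-s["position"],s))
f=lambda i,x,y,w,h:cv2.resize(i[y:y+h,x:x+w],(400,300),interpolation=cv2.INTER_CUBIC)
cv2.imwrite("pics/c2.png",np.hstack([f(t,355,180,80,60),f(d,300,150,80,60)])[:,:,::-1])
E
```

```text
[ 466.31207298 -232.24886936  114.01815624] 22.19363391722112 [ 1.17208274  0.65714975 64.01699594]
```

View pics/c2.png

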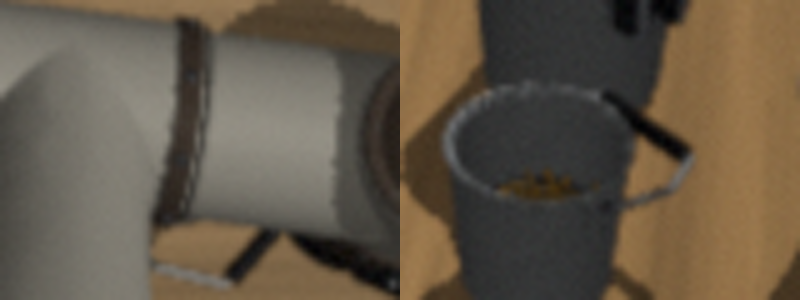

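```bash
python3 - <<'E'
from h import *
o=-.4
for q in((625,30),(668,18),(647,24)): print(plane("side",(300+(q[0]-400)/5+o,150+q[1]/5+o),114).round(1))
for q in((607,96),(686,152)): print(plane("side",(300+(q[0]-400)/5+o,150+q[1]/5+o),66.5).round(1))
E
```

```text
[ 481.  -259.6  114. ]
[ 456.2 -275.1  114. ]
[ 468.4 -267.4  114. ]
[ 489.7 -255.9   66.5]
[ 439.1 -207.3   66.5]
```

>>> arm_command(steps=[0,0,0.01,0,0,0,0.012,0,0,0,0,0])

```text
clock: 4.47
position: [464.9, -231.5, 90.0]
ee_rot: [0.37, 0.929, -0.0, -0.001]
contact_force: [0.0, 0.6, 0.4]
gripper_width: 21.9
grasp_force: 0.0
```

```bash
cat >> h.py <<'E'
def proj(n,X):
    T=np.linalg.inv(C[n]["cam_to_world"]); c=T[:3,:3]@X+T[:3,3]; p=C[n]["camera_matrix"]@c; return p[:2]/p[2]
E
python3 - <<'E'
from h import *
import cv2
d=get_image("side")
s=read_state(); print(s["position"],s["gripper_width"],proj("side",s["position"]))
cv2.imwrite("pics/c3.png",cv2.resize(d[120:200,300:380],(600,600),interpolation=cv2.INTER_CUBIC)[:,:,::-1])
E
```

```text
[ 465.49937135 -231.72489169   90.65719175] 22.118562018327545 [348.81491276 167.85888979]
```

View pics/c3.png

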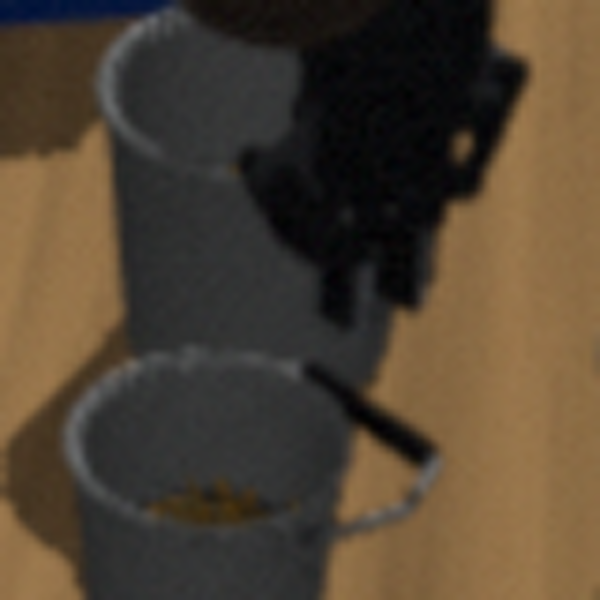

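>>> arm_command(steps=[0,0,0.01,0,0,0,0.012,0,0,0,0.012,0,0,0,0.008,0,0,0,0.004,0,0,0,0,0])

```text
clock: 5.28
position: [465.8, -231.8, 45.0]
ee_rot: [0.37, 0.929, -0.0, -0.0]
contact_force: [-0.0, 0.7, -0.1]
gripper_width: 22.2
grasp_force: 0.0
```

>>> arm_command(steps=[0,0,0,0,0,0,0,0], grip=0.0135)

```text
clock: 5.52
position: [467.1, -231.6, 45.9]
ee_rot: [0.37, 0.929, 0.0, 0.001]
contact_force: [2.7, 2.5, 0.5]
gripper_width: 13.6
grasp_force: 1.5
```

>>> arm_command(steps=[0,0.0015,0,0,0,0,0,0])

```text
clock: 5.78
position: [466.7, -230.8, 45.4]
ee_rot: [0.37, 0.929, -0.0, -0.0]
contact_force: [-0.4, 0.4, 0.6]
gripper_width: 13.6
grasp_force: 0.3
```

>>> arm_command(steps=[0,0,0,0,0,0,0,0], grip=0.0125)

```text
clock: 6.02
position: [467.0, -230.6, 45.4]
ee_rot: [0.37, 0.929, 0.0, 0.0]
contact_force: [0.8, 2.0, 0.7]
gripper_width: 12.2
grasp_force: 1.0
```

>>> arm_command(steps=[0,0.0006,0,0,0,0,0,0], grip=0.0118)

```text
clock: 6.28
position: [467.2, -230.3, 45.3]
ee_rot: [0.37, 0.929, -0.0, -0.0]
contact_force: [1.2, 1.7, 1.0]
gripper_width: 11.7
grasp_force: 1.1
```

>>> arm_command(steps=[0,0.0006,0,0,0,0,0,0], grip=0.0113)

```text
clock: 6.52
position: [467.3, -230.1, 45.2]
ee_rot: [0.37, 0.929, -0.0, -0.0]
contact_force: [0.6, -2.0, -0.4]
gripper_width: 11.2
grasp_force: 4.2
```

>>> arm_command(steps=[0,-0.0006,-0.0025,0,0,-0.0006,-0.0026,0,0,0,0,0])

```text
clock: 6.9
position: [466.5, -230.7, 50.6]
ee_rot: [0.37, 0.929, -0.0, -0.0]
contact_force: [-1.6, -1.3, -0.4]
gripper_width: 11.6
grasp_force: 3.2
```

```bash
python3 - <<'E'
from h import *
import cv2
d=get_image("side"); cv2.imwrite("pics/raw_a.png",d[:,:,::-1])
a=cv2.imread("pics/side0.png")[:,:,::-1]
s=read_state(); print(s["position"],s["gripper_width"],s["grasp_force"],s["contact_force"],s["wrist_torque"])
# pail-left-half motion vs initial (phase correlation on foot/body patch)
A=cv2.cvtColor(np.ascontiguousarray(a[165:216,303:336]),cv2.COLOR_RGB2GRAY).astype(np.float32);B=cv2.cvtColor(d[165:216,303:336],cv2.COLOR_RGB2GRAY).astype(np.float32)
print(cv2.phaseCorrelate(A,B),abs(A-B).mean())
cv2.imwrite("pics/c4.png",cv2.resize(d[150:220,290:380],(720,560),interpolation=cv2.INTER_CUBIC)[:,:,::-1])
E
```

```text
[ 466.50410316 -230.71102738   50.48861184] 11.077122523229786 3.2267791405320168 [-1.42228933 -1.71770344 -0.44836457] [-0.25710589  0.42969716  0.02007958]
((0.14231469521006446, -0.00919392800992469), 1.0373246905244426) 2.4010694
```

View pics/c4.png

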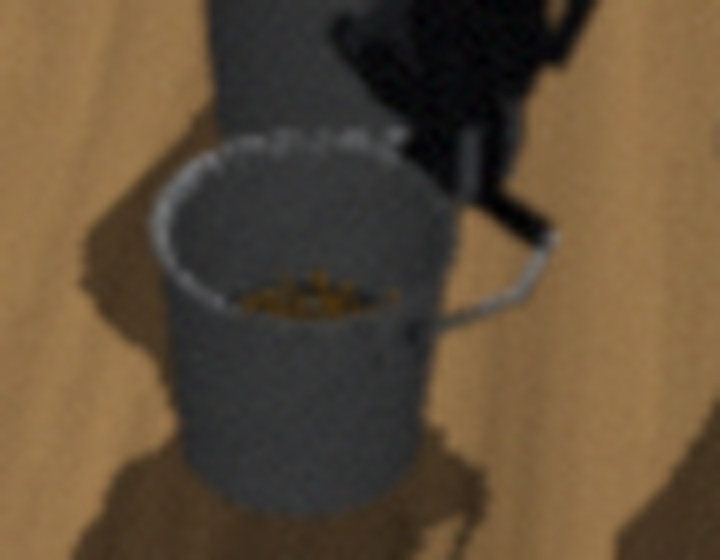

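>>> arm_command(steps=[0,-0.0005,0,0,0,-0.0004,-0.0026,0,0,-0.0004,-0.0026,0,0,0,0,0])

```text
clock: 7.45
position: [466.3, -231.6, 56.0]
ee_rot: [0.37, 0.929, 0.0, 0.0]
contact_force: [-0.1, 1.0, 0.7]
gripper_width: 11.3
grasp_force: 2.2
```

>>> arm_command(steps=[0,-0.0003,-0.0028,0,0,-0.0002,-0.0028,0,0,-0.0002,-0.0028,0,0,0,-0.0028,0,0,0,0,0])

```text
clock: 8.07
position: [465.8, -232.3, 67.2]
ee_rot: [0.37, 0.929, 0.0, 0.0]
contact_force: [-0.8, 2.0, -1.0]
gripper_width: 11.3
grasp_force: 0.0
```

```bash
cat >> h.py <<'E'
import cv2
def end(img):
    # grip's robot-side end: rightmost dark pixels below gripper
    g=cv2.cvtColor(np.ascontiguousarray(img),cv2.COLOR_RGB2GRAY)[140:195,349:375]; ys,xs=np.where(g<45)
    return [(r+140,xs[ys==r].max()+349) for r in range(55) if (ys==r).any()][-12:]
E
python3 - <<'E'
from h import *
d=get_image("side"); cv2.imwrite("pics/raw_b.png",d[:,:,::-1])
s=read_state(); print(s["position"],s["gripper_width"],s["grasp_force"],s["contact_force"])
print("exp",proj("side",np.array([439.8,-205.8,66])),proj("side",np.array([438,-208,88])))
for f in("side0","raw_a","raw_b"): print([(int(a),int(b)) for a,b in end(cv2.imread(f"pics/{f}.png")[:,:,::-1])])
E
```

```text
[ 465.63321698 -232.19631377   66.96381067] 11.478628506700653 0.0 [ 0.45361732 -0.22217403 -0.47894934]
exp [356.51451334 180.42047906] [357.60718132 174.1502575 ]
[(164, 350), (165, 349), (166, 349), (167, 349), (174, 349), (175, 351), (176, 352), (177, 354), (178, 355), (179, 356), (180, 357), (181, 356)]
[(169, 353), (170, 353), (171, 352), (172, 352), (173, 352), (174, 352), (175, 354), (176, 355), (177, 357), (178, 357), (179, 357), (180, 356)]
[(164, 354), (165, 353), (166, 353), (167, 352), (170, 350), (171, 351), (172, 353), (173, 354), (174, 356), (175, 357), (176, 357), (177, 357)]
```

>>> arm_command(steps=[0,0,0,0,0,0.0002,0.003,0,0,0,0.003,0,0,0,0.003,0,0,0,0,0], grip=0.0145)

```text
clock: 8.75
position: [465.4, -232.0, 57.4]
ee_rot: [0.37, 0.929, -0.0, -0.0]
contact_force: [-0.3, 0.5, -0.1]
gripper_width: 14.4
grasp_force: 0.0
```

>>> arm_command(steps=[0,0,0,0,0,0,0,0], grip=0.0112)

```text
clock: 9.0
position: [466.0, -231.8, 57.8]
ee_rot: [0.37, 0.929, 0.0, 0.0]
contact_force: [2.0, 2.1, -0.8]
gripper_width: 11.0
grasp_force: 4.4
```

>>> arm_command(steps=[0,0,0,0,0,0,0,0], grip=0.0106)

```text
clock: 9.25
position: [465.9, -231.8, 57.8]
ee_rot: [0.37, 0.929, 0.0, 0.0]
contact_force: [1.4, 3.2, -1.0]
gripper_width: 10.8
grasp_force: 9.4
```

```bash
python3 - <<'E'
from h import *
d=get_image("side")
s=read_state(); print(s["position"],s["gripper_width"],s["grasp_force"],totool(s["contact_force"],s))
print([(int(a),int(b)) for a,b in end(d)])
E
```

```text
[ 465.94077565 -231.83577695   57.84820209] 10.749819200259532 9.409864246845245 [0.8142245  2.47080385 1.3255672 ]
[(166, 353), (167, 353), (168, 353), (169, 353), (170, 352), (171, 352), (172, 353), (173, 354), (174, 356), (175, 357), (176, 357), (177, 357)]
```

>>> arm_command(steps=[0,0.0004,-0.002,0,0,0,-0.0027,0,0,0,-0.0027,0,0,0,0,0])

```text
clock: 9.8
position: [465.7, -231.9, 65.5]
ee_rot: [0.37, 0.929, -0.0, -0.0]
contact_force: [-0.7, 1.3, -0.0]
gripper_width: 10.7
grasp_force: 7.1
```

>>> arm_command(steps=[0,0.0002,-0.0027,0,0,0.0002,-0.0027,0,0,0.0002,-0.0027,0,0,0.0002,-0.0027,0,0,0,0,0])

```text
clock: 10.42
position: [466.2, -231.3, 76.3]
ee_rot: [0.37, 0.929, -0.0, -0.0]
contact_force: [-1.5, -1.9, 1.0]
gripper_width: 10.9
grasp_force: 3.4
```

```bash
python3 - <<'E'
from h import *
d=get_image("side"); cv2.imwrite("pics/raw_c.png",d[:,:,::-1])
s=read_state(); print(s["position"],s["gripper_width"],s["grasp_force"],totool(s["contact_force"],s))
print([(int(a),int(b)) for a,b in end(d)])
print(proj("side",np.array([438,-208,98])))
a=cv2.imread("pics/side0.png")[:,:,::-1]
g=lambda i:cv2.cvtColor(np.ascontiguousarray(i[168:216,300:332]),cv2.COLOR_RGB2GRAY).astype(np.float32)
print(cv2.phaseCorrelate(g(a),g(d)))
E
```

```text
[ 466.25928187 -231.27415198   76.21201748] 10.717310370710532 3.46297949552536 [ 0.3044875  -2.52726939 -1.19711815]
[(162, 353), (163, 353), (164, 353), (165, 353), (166, 352), (167, 352), (168, 354), (169, 355), (170, 357), (171, 358), (172, 357), (173, 357)]
[357.81311902 171.45140206]
((0.09497741471638221, 0.06391776481340372), 1.0714814482877653)
```

>>> arm_command(steps=[0,-0.0004,0,0,0,0,0,0], grip=0.0102)

```text
clock: 10.72
position: [466.2, -231.3, 76.0]
ee_rot: [0.37, 0.929, 0.0, -0.0]
contact_force: [-1.6, -0.3, 0.8]
gripper_width: 10.4
grasp_force: 5.9
```

>>> arm_command(steps=[0,0.0002,-0.0027,0,0,0.0003,-0.0027,0,0,0.0004,-0.0027,0,0,0.0005,-0.0027,0,0,0.0005,-0.0027,0,0,0.0005,-0.0027,0,0,0,0,0])

```text
clock: 11.6
position: [468.2, -229.7, 92.6]
ee_rot: [0.37, 0.929, 0.0, 0.0]
contact_force: [0.2, 0.3, -1.2]
gripper_width: 10.3
grasp_force: 0.0
```

```bash
cat > chk.py <<'E'
from h import *
d=get_image("side")
s=read_state(); print(s["clock"],s["position"],s["gripper_width"],s["grasp_force"],totool(s["contact_force"],s))
print([(int(a),int(b)) for a,b in end(d)])
a=cv2.imread("pics/side0.png")[:,:,::-1]
g=lambda i:cv2.cvtColor(np.ascontiguousarray(i[168:216,300:332]),cv2.COLOR_RGB2GRAY).astype(np.float32)
print(cv2.phaseCorrelate(g(a),g(d)))
E
python3 chk.py
```

```text
11.65 [ 467.98601059 -229.70069303   92.35064465] 10.1834334563779 0.0 [-0.46787875  0.0234822  -0.82854997]
[(160, 352), (161, 352), (162, 351), (163, 351), (164, 351), (165, 352), (166, 353), (167, 355), (168, 356), (169, 358), (170, 357), (171, 357)]
((0.10073656762054028, 0.12068841223875637), 1.0646432445695002)
```

>>> arm_command(steps=[0,0,0,0,0,-0.0022,0,0,0,0,0.004,0,0,0,0.005,0,0,0,0.005,0,0,0,0.003,0,0,0,0,0], grip=0.017)

```text
clock: 12.52
position: [466.2, -231.3, 74.8]
ee_rot: [0.37, 0.929, -0.0, -0.0]
contact_force: [-0.9, 0.3, 0.0]
gripper_width: 17.1
grasp_force: 0.0
```

>>> arm_command(steps=[0,0,0,0,0,0,0,0], grip=0.0113)

```text
clock: 12.78
position: [466.7, -230.9, 75.2]
ee_rot: [0.37, 0.929, 0.0, 0.0]
contact_force: [1.2, 2.9, -1.5]
gripper_width: 11.6
grasp_force: 9.0
```

```bash
python3 chk.py
```

```text
12.825 [ 466.71676552 -230.92704931   75.22567506] 11.727592678220095 8.936551809310913 [0.31946613 3.56361404 1.58030501]
[(160, 354), (161, 354), (162, 353), (163, 353), (164, 353), (165, 353), (166, 354), (167, 355), (168, 356), (169, 358), (170, 358), (171, 357)]
((0.1297059249461423, 0.1184092396736034), 1.0572408667455118)
```

>>> arm_command(steps=[0,0.0006,0,0,0,0,0,0], grip=0.0108)

```text
clock: 13.08
position: [466.8, -230.8, 75.3]
ee_rot: [0.37, 0.929, -0.0, -0.0]
contact_force: [-0.2, 2.3, 0.1]
gripper_width: 11.0
grasp_force: 15.8
```

>>> arm_command(steps=[0,0.0004,-0.0026,0,0,0.0005,-0.0026,0,0,0.0006,-0.0026,0,0,0.0007,-0.0026,0,0,0.0008,-0.0026,0,0,0.001,-0.0026,0,0,0.001,-0.0026,0,0,0,0,0])

```text
clock: 14.08
position: [470.2, -227.3, 93.8]
ee_rot: [0.37, 0.929, -0.0, 0.0]
contact_force: [-1.1, 0.8, -1.4]
gripper_width: 11.1
grasp_force: 15.5
```

```bash
python3 chk.py
```

```text
14.125 [ 470.16016215 -227.32966798   93.7237525 ] 11.469115597631161 15.485544204711914 [2.36726888 0.70415572 0.06779155]
[(156, 353), (157, 352), (158, 352), (159, 352), (160, 352), (161, 352), (162, 353), (163, 354), (164, 356), (165, 357), (166, 357), (167, 357)]
((0.139506068283211, 0.024661268942352876), 1.0331240259110928)
```

>>> arm_command(steps=[0,0.0017,-0.004,0,0,0.0019,-0.004,0,0,0.0021,-0.0038,0,0,0.0022,-0.0037,0,0,0.0025,-0.0036,0,0,0.0026,-0.0035,0,0,0.0028,-0.0033,0,0,0.0029,-0.0032,0,0,0,0,0])

```text
clock: 15.25
position: [483.3, -213.7, 123.0]
ee_rot: [0.37, 0.929, -0.0, 0.0]
contact_force: [-2.9, -0.8, 0.9]
gripper_width: 11.1
grasp_force: 14.6
```

```bash
python3 chk.py
```

```text
15.3 [ 483.05706768 -213.76808939  122.87445666] 10.898871234047677 14.63812530040741 [ 1.77305551 -3.17994194 -0.47326276]
[(157, 351), (158, 352), (159, 352), (160, 353), (161, 352), (162, 352), (163, 351), (164, 349), (165, 350), (166, 349), (167, 349), (168, 349)]
((-0.06966650181663425, -0.09582636784471532), 0.9995936385045449)
```

>>> arm_command(steps=[0,-0.0004,0,0,0,0.003,-0.003,0,0,0.0031,-0.0029,0,0,0.0034,-0.0027,0,0,0.0035,-0.0026,0,0,0.0036,-0.0023,0,0,0.0038,-0.0022,0,0,0.0039,-0.002,0,0,0.0039,-0.0018,0,0,0,0,0])

```text
clock: 16.55
position: [502.8, -193.6, 142.7]
ee_rot: [0.37, 0.929, -0.0, 0.001]
contact_force: [-3.1, -3.2, 4.8]
gripper_width: 11.1
grasp_force: 12.7
```

```bash
python3 chk.py
```

```text
16.6 [ 502.56966125 -193.67382998  142.62476515] 11.068010704098766 12.685960829257965 [ 1.15916998 -4.34507875 -6.52933457]
[(156, 351), (157, 351), (158, 351), (159, 351), (160, 351), (161, 350), (162, 350), (163, 350), (164, 350), (165, 349), (166, 350), (167, 349)]
((-0.43451652414491093, -0.0927112559605554), 0.9489092081785202)
```

>>> arm_command(steps=[0,-0.0004,-0.001,0,0,0,-0.0006,0,0,0,0,0])

```text
clock: 16.98
position: [501.7, -193.6, 143.6]
ee_rot: [0.37, 0.929, 0.0, -0.0]
contact_force: [-3.5, -1.6, 4.0]
gripper_width: 10.9
grasp_force: 10.9
```

```bash
python3 - <<'E'
exec(open("chk.py").read())
cv2.imwrite("pics/c5.png",cv2.resize(d[120:220,280:380],(600,600),interpolation=cv2.INTER_CUBIC)[:,:,::-1])
E
```

```text
17.025 [ 501.71229158 -193.5848166   143.63647448] 10.978244035209457 10.901768803596497 [ 2.1649805  -4.01188628 -4.56755739]
[(153, 351), (154, 352), (155, 352), (156, 351), (157, 351), (158, 351), (159, 351), (160, 350), (161, 350), (162, 350), (163, 350), (166, 349)]
((0.05340979673902346, -0.12750768037009763), 1.047266636043787)
```

View pics/c5.png

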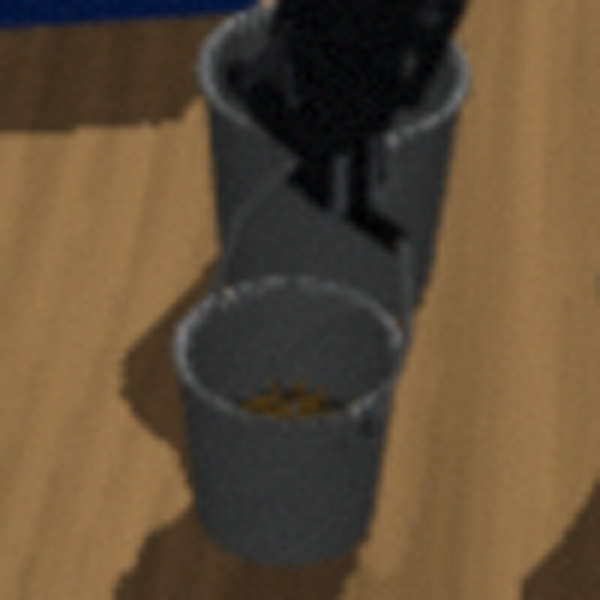

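>>> arm_command(steps=[0,0,-0.001,0,0,0,-0.001,0,0,0.0015,-0.0015,0,0,0.003,-0.0018,0,0,0.004,-0.0018,0,0,0,0,0])

```text
clock: 17.77
position: [509.2, -187.7, 152.0]
ee_rot: [0.37, 0.929, 0.0, 0.002]
contact_force: [0.2, -0.2, 0.1]
gripper_width: 10.7
grasp_force: 0.0
```

```bash
python3 chk.py
```

```text
17.825 [ 508.91426588 -187.72015371  151.87013098] 10.71249715292379 0.0 [ 0.93475942 -0.36228735  0.46586136]
[(153, 351), (155, 351), (156, 351), (157, 351), (158, 350), (160, 349), (161, 351), (162, 350), (163, 350), (164, 350), (165, 350), (166, 349)]
((0.3184748767469756, -0.11644453593035564), 1.2063926830887794)
```

```bash
python3 - <<'E'
from h import *
d=get_image("side")
cv2.imwrite("pics/c6.png",cv2.resize(d[130:200,290:360],(700,700)[:2],interpolation=cv2.INTER_CUBIC)[:,:,::-1][:600])
def onp(px,k,c=np.array([523.7,-167,0]),yaw=46.3):
    a=np.radians(yaw); n=np.array([-np.sin(a),np.cos(a),0]); o,v=ray("side",px); t=(k-(o-c)@n)/(v@n); X=o+t*v; return X.round(1),"xpail",((X-c)@[np.cos(a),np.sin(a),0]).round(1)
print(onp((328.3,148.8),-36),onp((345.4,159.6),36))
E
```

```text
(array([ 526.9, -215.8,  165.4]), 'xpail', np.float64(-33.0)) (array([ 474.6, -166.3,  168.1]), 'xpail', np.float64(-33.4))
```

View pics/c6.png

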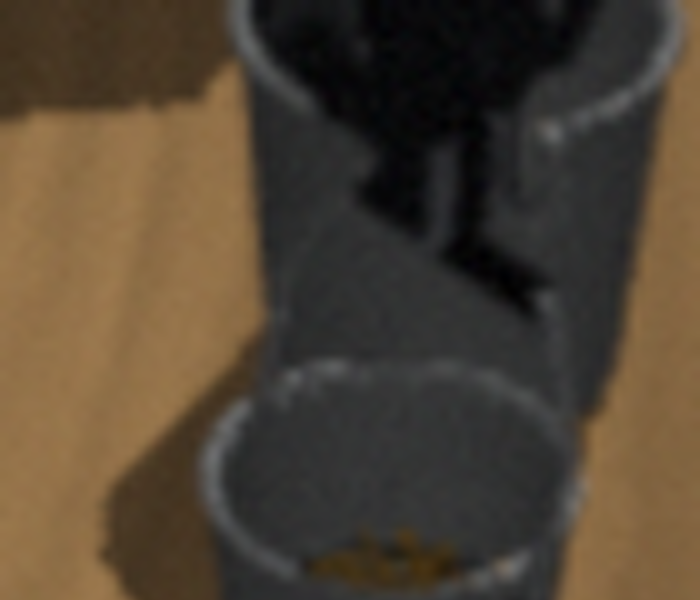

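```bash
python3 - <<'E'
from h import *
def onp(px,k,c=np.array([523.7,-167,0]),yaw=46.3):
    a=np.radians(yaw); n=np.array([-np.sin(a),np.cos(a),0]); o,v=ray("side",px); t=(k-(o-c)@n)/(v@n); X=o+t*v; return X,"xpail",((X-c)@[np.cos(a),np.sin(a),0]).round(1)
A=onp((326,149.1),-36);B=onp((343.3,159),36);print(A,B); m=(A[0]+B[0])/2
s=read_state();print(m,totool(m-s["position"],s))
E
```

```text
(array([ 532.94244009, -209.43561422,  168.24727989]), 'xpail', np.float64(-24.3)) (array([ 480.25813872, -160.3520358 ,  173.95626809]), 'xpail', np.float64(-25.2))
[ 506.6002894  -184.89382501  171.10177399] [  3.33888926   0.69957595 -19.4868997 ]
```

>>> arm_command(steps=[0,0,0,0,0,0,0,0,0.0015,0,0.003,0,0.0015,0,0.003,0,0,0,0.002,0,0,0,0,0], grip=0.017)

```text
clock: 18.62
position: [505.5, -185.5, 142.4]
ee_rot: [0.37, 0.929, -0.0, -0.0]
contact_force: [0.1, -0.2, 0.0]
gripper_width: 17.0
grasp_force: 0.0
```

>>> arm_command(steps=[0,0,0,0,0,0,0,0], grip=0.0115)

```text
clock: 18.88
position: [505.6, -185.5, 142.7]
ee_rot: [0.37, 0.929, 0.0, -0.0]
contact_force: [0.3, -0.1, -1.2]
gripper_width: 11.6
grasp_force: 5.6
```

>>> arm_command(steps=[0,0.002,-0.0008,0,0,0.003,-0.0008,0,0,0.003,-0.0007,0,0,0.003,-0.0006,0,0,0.003,-0.0005,0,0,0.003,-0.0003,0,0,0,0,0])

```text
clock: 19.75
position: [517.6, -172.8, 146.4]
ee_rot: [0.37, 0.929, 0.0, 0.0]
contact_force: [1.2, 0.5, -3.1]
gripper_width: 12.0
grasp_force: 5.4
```

```bash
python3 - <<'E'
exec(open("chk.py").read())
cv2.imwrite("pics/raw_d.png",d[:,:,::-1]); t=get_image("top"); cv2.imwrite("pics/raw_dt.png",t[:,:,::-1])
E
```

```text
19.8 [ 517.54055613 -172.83289596  146.36552536] 11.757734313039936 5.4283759742975235 [-0.00751499  0.23454664  3.21652572]
[(156, 351), (157, 351), (158, 351), (159, 350), (160, 350), (161, 349), (162, 350), (163, 350), (164, 350), (165, 350), (166, 350), (167, 349)]
((0.28530695414198703, -0.12365715649144704), 1.1096957872311275)
```

```bash
python3 - <<'E'
from h import *
from scipy.optimize import least_squares
s=read_state()
for n,f,c0 in(("top","top0",(388,206)),("side","side0",(327.6,178.2)),("side","raw_d",(327.6,178.2))):
    im=cv2.imread(f"pics/{f}.png"); h=im.astype(int)
    best=[]
    c=plane(n,c0,101)
    for a in np.radians(np.arange(0,360,3)):
        rs=np.arange(44,62,.5); P=[c+[r*np.cos(a),r*np.sin(a),0] for r in rs]; px=np.array([proj(n,p) for p in P],np.float32)
        g=cv2.remap(cv2.cvtColor(im,cv2.COLOR_BGR2GRAY),px[None,:,0],px[None,:,1],cv2.INTER_LINEAR)[0].astype(float)
        sat=cv2.remap(cv2.cvtColor(im,cv2.COLOR_BGR2HSV)[:,:,1],px[None,:,0],px[None,:,1],cv2.INTER_LINEAR)[0].astype(float)
        w=g-1.0*sat; k=w.argmax()
        if w[k]>60: best.append(P[k][:2])
    b=np.array(best)
    r=least_squares(lambda q:np.hypot(*(b-q[:2]).T)-q[2],[c[0],c[1],53],loss="soft_l1")
    print(n,f,len(b),r.x.round(1),"toolY to go",totool(np.r_[r.x[:2],146]-s["position"],s)[1].round(1), "rms",np.sqrt(np.mean(r.fun**2)).round(1))
E
```

```text
top top0 120 [ 523.9 -167.1   52.1] toolY to go 8.6 rms 1.9
side side0 90 [ 522.3 -161.6   52.3] toolY to go 11.5 rms 1.6
side raw_d 74 [ 519.  -167.8   52.2] toolY to go 4.7 rms 1.5
```

```bash
python3 - <<'E'
from h import *
for f in("side0","raw_a","raw_c","raw_d"):
    im=cv2.GaussianBlur(cv2.imread(f"pics/{f}.png"),(3,3),0).astype(float); sat=im[:,:,2]-im[:,:,0]  # wood is orange
    def cross(v,th=20): 
        k=np.where((v[:-1]-th)*(v[1:]-th)<0)[0]; return [round(float(i+(th-v[i])/(v[i+1]-v[i])),1) for i in k]
    print(f,"left",[ (300+np.array(cross(sat[r,300:325]))).round(1) for r in(186,192,198)],"right",[(330+np.array(cross(sat[r,330:352]))).round(1) for r in(192,198,204)],"bot",[(205+np.array(cross(sat[205:222,c]))).round(1) for c in(320,326,332)])
E
```

```text
side0 left [array([309.6, 321.7]), array([310.3]), array([311.3])] right [array([343.4]), array([342.1]), array([341.9])] bot [array([213.5]), array([214.6]), array([], dtype=float64)]
raw_a left [array([309.8, 321.8]), array([310.5]), array([311.4])] right [array([343.5]), array([342.3]), array([342.2])] bot [array([213.5]), array([214.6]), array([], dtype=float64)]
raw_c left [array([309.8]), array([310.6]), array([311.4])] right [array([343.3]), array([342.3]), array([341.4])] bot [array([213.3]), array([214.6]), array([], dtype=float64)]
raw_d left [array([311.1, 321.1]), array([311.6]), array([312.3])] right [array([344.2]), array([343.2]), array([342.1])] bot [array([211.8]), array([213.5]), array([213.2])]
```

>>> arm_command(steps=[0,0,0.001,0,0,0,0,0])

```text
clock: 20.1
position: [517.6, -173.1, 146.3]
ee_rot: [0.37, 0.929, 0.0, 0.001]
contact_force: [-1.5, 1.5, 2.4]
gripper_width: 11.4
grasp_force: 5.9
```

```bash
cat > sil.py <<'E'
from h import *
d=get_image("side"); s=read_state(); print(s["clock"],s["position"],s["gripper_width"],s["grasp_force"],totool(s["contact_force"],s),s["wrist_torque"])
im=cv2.GaussianBlur(d[:,:,::-1],(3,3),0).astype(float); sat=im[:,:,2]-im[:,:,0]
def cross(v,th=20): 
    k=np.where((v[:-1]-th)*(v[1:]-th)<0)[0]; return [round(float(i+(th-v[i])/(v[i+1]-v[i])),1) for i in k]
print("left",[ (300+np.array(cross(sat[r,300:325]))).round(1) for r in(186,192,198)],"right",[(330+np.array(cross(sat[r,330:352]))).round(1) for r in(192,198,204)],"bot",[(205+np.array(cross(sat[205:222,c]))).round(1) for c in(320,326,332)])
E
python3 sil.py
```

```text
20.15 [ 517.5636938  -173.16737523  146.27555176] 11.994937998558067 5.901865437626839 [ 2.3768439  -0.16919898 -4.1748177 ] [0.48212495 0.45389364 0.0196526 ]
left [array([311.1, 321.1]), array([311.6]), array([312.3])] right [array([344.2]), array([343.2]), array([342.2])] bot [array([211.7]), array([213.5]), array([213.1])]
```

>>> arm_command(steps=[0,0.002,-0.0006,0,0,0.002,0,0,0,0,0,0])

```text
clock: 20.52
position: [520.1, -170.3, 146.1]
ee_rot: [0.37, 0.929, -0.0, -0.0]
contact_force: [-1.4, 0.6, 2.8]
gripper_width: 11.3
grasp_force: 5.9
```

```bash
python3 sil.py
```

```text
20.575 [ 520.09829371 -170.2759942   146.12155878] 11.813721575921571 5.87801992893219 [ 2.23256264 -0.49540171 -2.71381263] [ 0.12949504  0.50008921 -0.0189752 ]
left [array([321.1]), array([311.5]), array([312.3])] right [array([344.2]), array([343.2]), array([342.1])] bot [array([211.8]), array([213.5]), array([213.2])]
```

>>> arm_command(steps=[0,0,-0.0006,0,0,0,0,0])

```text
clock: 20.82
position: [520.1, -170.2, 146.2]
ee_rot: [0.37, 0.929, 0.0, -0.0]
contact_force: [-0.7, -0.7, -0.7]
gripper_width: 11.3
grasp_force: 5.6
```

>>> arm_command(steps=[0,0,0,0,0,0,0,0,0,0,0,0], grip=0.0)

```text
clock: 21.2
position: [520.1, -170.3, 146.4]
ee_rot: [0.37, 0.929, 0.0, -0.0]
contact_force: [-0.6, 1.1, -1.3]
gripper_width: 9.1
grasp_force: 58.6
```

```bash
python3 sil.py
```

```text
21.25 [ 520.01175873 -170.25563656  146.39653673] 9.077825681123274 58.56219291687012 [ 0.55559734 -0.03991673  2.00150148] [-0.10464075  0.08222434 -0.04406443]
left [array([311.1, 321.1]), array([311.6]), array([312.2])] right [array([344.2]), array([343.2]), array([342.1])] bot [array([211.8]), array([213.4]), array([213.2])]
```

>>> arm_command(steps=[0,0,-0.002,0,0,0,-0.004,0,0,0,-0.006,0,0,0,-0.008,0,0,0,-0.009,0,0,0,-0.009,0,0,0,-0.009,0,0,0,-0.009,0,0,0,-0.007,0,0,0,-0.005,0,0,0,-0.002,0,0,0,0,0])

```text
clock: 22.75
position: [520.0, -170.2, 216.5]
ee_rot: [0.37, 0.929, 0.0, -0.0]
contact_force: [-0.9, -0.7, -7.3]
gripper_width: 8.7
grasp_force: 58.5
```

```bash
python3 - <<'E'
from h import *
s=read_state(); print(s["clock"],s["position"],s["contact_force"],s["wrist_torque"],s["joints"])
M=R.from_quat(s["ee_rot"]).as_matrix(); print("yaw ty",np.degrees(np.arctan2(M[1,1],M[0,1])))
for p in((317,155),(303,150),(352,140),(380,153)): print(plane("top",p,0))
E
```

```text
22.75 [ 519.9625204  -170.23129573  216.51325322] [-0.93050556 -0.65467772 -7.33416944] [ 0.00845623 -0.05126312  0.02352946] [-2.00766082e-02  2.45059145e-01 -1.68188190e-01 -1.40044703e-04
 -1.15774070e+00 -2.30893710e+00]
yaw ty 46.55412293860325
[700.49568675  35.24697271   0.        ]
[717.29723259  78.88330194   0.        ]
[746.95833663 -75.40217147   0.        ]
[ 703.57489015 -161.96629778    0.        ]
```

>>> arm_command(steps=[0,0,0,-0.03,0,0,0,-0.06,0,0,0,-0.09,0,0,0,-0.1,0,0,0,-0.1,0,0,0,-0.1,0,0,0,-0.1,0,0,0,-0.1,0,0,0,-0.1,0,0,0,-0.07,0,0,0,-0.04,0,0,0,-0.015,0,0,0,0])

```text
clock: 24.38
position: [520.0, -170.2, 216.4]
ee_rot: [-0.073, 0.997, 0.0, -0.0]
contact_force: [-0.0, -0.1, -7.6]
gripper_width: 8.8
grasp_force: 58.5
```

```bash
python3 - <<'E'
from h import *
s=read_state(); print(s["clock"],s["position"],s["joints"])
M=R.from_quat(s["ee_rot"]).as_matrix(); print("yaw ty",np.degrees(np.arctan2(M[1,1],M[0,1])))
a=np.radians(8.4); st=np.array([608,216.7,0])-np.array([-np.sin(a),np.cos(a),0])*60; st[2]=219
print(st,totool(st-s["position"],s))
E
```

```text
24.375 [ 519.98459755 -170.24922448  216.44710325] [-2.00414747e-02  2.45212066e-01 -1.68198245e-01 -1.86971045e-05
 -1.15772386e+00 -1.40391259e+00]
yaw ty 98.41301076987884
[616.76498171 157.34366002 219.        ] [-143.66745139  309.90817472   -2.57772652]
```

>>> arm_command(steps=[-0.0023,0.005,0,0,-0.0046,0.01,0,0,-0.0074,0.016,0,0,-0.0102,0.022,0,0,-0.0102,0.022,0,0,-0.0102,0.022,0,0,-0.0102,0.022,0,0,-0.0102,0.022,0,0,-0.0102,0.022,0,0,-0.0102,0.022,0,0,-0.0102,0.022,0,0,-0.0102,0.022,0,0,-0.0102,0.022,0,0,-0.0102,0.022,-0.002,0,-0.0083,0.018,0,0,-0.0056,0.012,0,0,-0.0033,0.007,0,0,0,0,0,0,0,0,0,0])

```text
clock: 26.75
position: [616.5, 156.7, 218.6]
ee_rot: [-0.073, 0.997, -0.0, -0.0]
contact_force: [-0.1, -0.7, -7.4]
gripper_width: 9.0
grasp_force: 58.6
```

```bash
python3 - <<'E'
from h import *
s=read_state(); print(s["clock"],s["position"],s["contact_force"],s["grasp_force"]); 
d=get_image("side");t=get_image("top")
M=R.from_quat(s["ee_rot"]).as_matrix(); print("yaw ty",np.degrees(np.arctan2(M[1,1],M[0,1])))
p=proj("side",s["position"]); q=proj("top",s["position"]); print(p,q)
f=lambda i,x,y,w,h,W,H:cv2.resize(i[y:y+h,x:x+w],(W,H),interpolation=cv2.INTER_CUBIC)
cv2.imwrite("pics/c7.png",np.hstack([f(d,225,150,110,110,550,550),f(t,225,130,50,110,250,550)])[:,:,::-1])
E
```

```text
26.75 [616.54629317 156.66806109 218.6264329 ] [-0.06655546 -0.74385516 -7.37774037] 58.56196045875549
yaw ty 98.37293295585131
[273.52236394 221.62008083] [269.44548731 166.67069612]
```

View pics/c7.png

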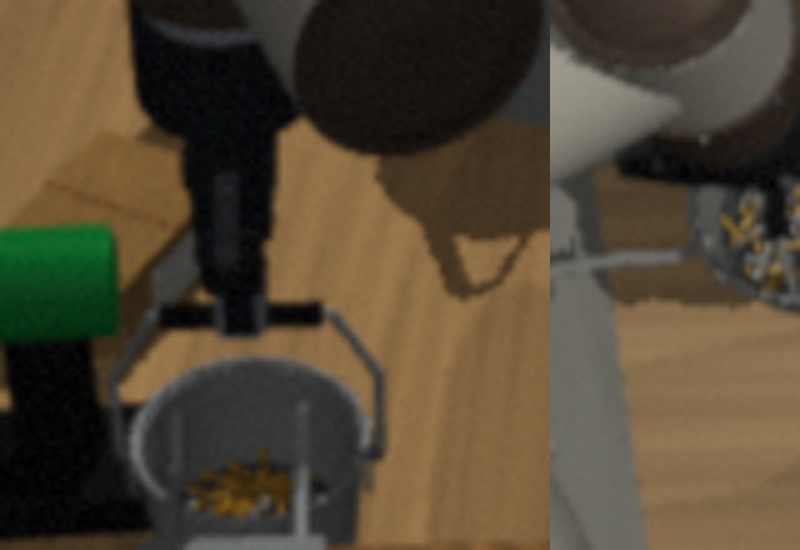

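The picture shows the pail hanging level, held at the middle of the grip. Grip ends are at side px (257,213) and (290,213), with the prong tips below at (260,231) and (286,231). I now compute the lateral error.

```bash
python3 - <<'E'
from h import *
s=read_state(); P=s["position"]; M=R.from_quat(s["ee_rot"]).as_matrix(); n=M[:,1]
o=-.4
def onp(px): a,v=ray("side",px); return a+v*(((P-a)@n)/(v@n))
e=[onp((225+160/5+o,150+315/5+o)),onp((225+323/5+o,150+313.5/5+o))]; m=(e[0]+e[1])/2
print("grip",e,m,np.linalg.norm(e[0]-e[1]), totool(m-P,s))
print("rim c",)
T=(np.array([638.6,198.2,226.3])+[585.4,189.4,224.1])/2
tp=[plane("side",(225+x/5+o,150+y/5+o),226) for x,y in((176,412),(302,403))]; print("tips now",tp,(tp[0]+tp[1])/2)
a=np.radians(8.4); hx=np.array([np.cos(a),np.sin(a),0]);hy=np.array([-hx[1],hx[0],0])
for S in(T+23.3*hy,(tp[0]+tp[1])/2+23.3*hy,np.array([596,292,0])-76.7*hy): S[2]=215.5; print(S,"grip->seat tool",totool(S-m,s))
E
```

```text
grip [array([652.07864025, 161.94152948, 246.96935638]), array([580.96675547, 151.48134598, 246.14596287])] [616.52269786 156.71143773 246.55765962] 71.88180279706188 [ 1.57628017e-01  9.67645007e-14 -2.78297119e+01]
rim c
tips now [array([638.66898488, 200.28116512, 226.        ]), array([585.14477717, 188.26337213, 226.        ])] [611.90688102 194.27226863 226.        ]
[608.59626543 216.85004536 215.5       ] grip->seat tool [-0.91663859 60.65762871 31.0462644 ]
[608.50314646 217.32231399 215.5       ] grip->seat tool [-0.89323859 61.138421   31.0461809 ]
[607.20456829 216.12281206 215.5       ] grip->seat tool [ 0.56607478 60.14066636 31.04669015]
```

>>> arm_command(steps=[0,0.003,0,0,0,0.006,0,0,0,0.008,0,0,0,0.008,0,0,0,0.008,0,0,0,0.008,0,0,0,0.008,0,0,0,0.006,0,0,0,0.004,0,0,0,0.0018,0,0,0,0,0,0])

```text
clock: 28.22
position: [607.9, 217.5, 218.6]
ee_rot: [-0.073, 0.997, -0.0, -0.0]
contact_force: [-0.3, -0.5, -7.4]
gripper_width: 8.9
grasp_force: 58.6
```

>>> arm_command(steps=[0,0,0.003,0,0,0,0.004,0,0,0,0.005,0,0,0,0.005,0,0,0,0.005,0,0,0,0.003,0,0,0,0,0])

```text
clock: 29.1
position: [607.8, 217.5, 193.3]
ee_rot: [-0.073, 0.997, -0.0, -0.0]
contact_force: [1.0, 0.2, -7.5]
gripper_width: 9.2
grasp_force: 58.6
```

>>> arm_command(steps=[0,0,0.0012,0,0,0,0.0012,0,0,0,0.001,0,0,0,0,0])

```text
clock: 29.6
position: [607.9, 217.5, 190.1]
ee_rot: [-0.073, 0.997, -0.0, -0.0]
contact_force: [-0.1, 0.5, -7.6]
gripper_width: 9.1
grasp_force: 58.6
```

>>> arm_command(steps=[0,0,0.0008,0,0,0,0,0])

```text
clock: 29.85
position: [607.9, 217.5, 189.4]
ee_rot: [-0.073, 0.997, -0.0, -0.0]
contact_force: [-0.1, 0.7, -7.2]
gripper_width: 9.2
grasp_force: 58.6
```

>>> arm_command(steps=[0,0,0.0006,0,0,0,0,0])

```text
clock: 30.1
position: [607.9, 217.5, 188.7]
ee_rot: [-0.073, 0.997, -0.0, -0.0]
contact_force: [-0.0, 0.6, -7.8]
gripper_width: 9.4
grasp_force: 58.6
```

>>> arm_command(steps=[0,0,0.0006,0,0,0,0,0])

```text
clock: 30.35
position: [607.9, 217.5, 188.1]
ee_rot: [-0.073, 0.997, -0.0, -0.0]
contact_force: [0.1, -1.0, -6.9]
gripper_width: 9.1
grasp_force: 58.6
```

>>> arm_command(steps=[0,0,0.0006,0,0,0,0,0])

```text
clock: 30.6
position: [607.9, 217.6, 187.5]
ee_rot: [-0.073, 0.997, -0.0, -0.0]
contact_force: [-0.3, 0.6, -6.4]
gripper_width: 9.1
grasp_force: 58.6
```

>>> arm_command(steps=[0,0,0.0005,0,0,0,0,0])

```text
clock: 30.85
position: [607.9, 217.6, 187.1]
ee_rot: [-0.073, 0.997, -0.0, -0.0]
contact_force: [0.1, 0.3, -7.7]
gripper_width: 9.0
grasp_force: 58.6
```

>>> arm_command(steps=[0,0,0.0006,0,0,0,0,0])

```text
clock: 31.1
position: [608.0, 217.6, 186.8]
ee_rot: [-0.073, 0.997, 0.0, 0.0]
contact_force: [0.7, -0.5, -5.3]
gripper_width: 9.1
grasp_force: 58.6
```

>>> arm_command(steps=[0,0,0.0006,0,0,0,0,0])

```text
clock: 31.35
position: [608.1, 217.6, 186.6]
ee_rot: [-0.073, 0.997, 0.0, 0.0]
contact_force: [-1.6, -0.3, -3.8]
gripper_width: 8.8
grasp_force: 58.8
```

>>> arm_command(steps=[0,0,0.0006,0,0,0,0,0])

```text
clock: 31.6
position: [608.1, 217.6, 186.5]
ee_rot: [-0.073, 0.997, 0.0, 0.001]
contact_force: [-3.4, 0.3, 1.2]
gripper_width: 9.0
grasp_force: 59.3
```

>>> arm_command(steps=[0,0,0.0006,0,0,0,0,0])

```text
clock: 31.85
position: [608.1, 217.6, 186.4]
ee_rot: [-0.074, 0.997, 0.0, 0.001]
contact_force: [-5.0, -0.1, 4.4]
gripper_width: 9.2
grasp_force: 59.7
```

```bash
python3 - <<'E'
from h import *
s=read_state(); print(s["position"],totool(s["contact_force"],s),totool(s["wrist_torque"],s),s["joints"][5])
E
```

```text
[608.14949668 217.57289253 186.36194845] [ 4.971707    0.59837956 -4.3980292 ] [-0.11364473  1.41650522  0.02356858] -2.0177027659844082
```

>>> arm_command(steps=[0.0006,0,-0.0005,0,0,0,0,0])

```text
clock: 32.1
position: [608.1, 217.6, 186.4]
ee_rot: [-0.073, 0.997, 0.0, 0.001]
contact_force: [-3.4, -1.5, 5.2]
gripper_width: 9.0
grasp_force: 59.7
```

```bash
python3 - <<'E'
from h import *
s=read_state(); print(s["position"],totool(s["contact_force"],s),totool(s["wrist_torque"],s))
E
```

```text
[608.12616295 217.61474155 186.376491  ] [ 3.59361322 -0.94237596 -5.18522564] [0.0974022  0.88222855 0.02078881]
```

>>> arm_command(steps=[0.0012,0,-0.0006,0,0,0,0,0])

```text
clock: 32.35
position: [607.9, 217.6, 186.4]
ee_rot: [-0.073, 0.997, 0.0, 0.002]
contact_force: [4.2, -0.9, 2.8]
gripper_width: 9.0
grasp_force: 59.6
```

```bash
python3 - <<'E'
from h import *
s=read_state(); print(s["position"],totool(s["contact_force"],s),totool(s["wrist_torque"],s))
E
```

```text
[607.9414563  217.63644159 186.44917846] [-4.04401671 -1.53620194 -2.74076735] [ 0.3619495  -0.8915953  -0.03447619]
```

>>> arm_command(steps=[-0.0006,-0.0003,-0.0002,0,0,0,0,0])

```text
clock: 32.6
position: [607.9, 217.6, 186.4]
ee_rot: [-0.073, 0.997, 0.0, 0.001]
contact_force: [4.2, 0.8, 2.4]
gripper_width: 9.4
grasp_force: 59.6
```

```bash
python3 - <<'E'
from h import *
s=read_state(); print(s["position"],totool(s["contact_force"],s),totool(s["wrist_torque"],s))
E
```

```text
[607.8838988  217.58040213 186.44564718] [-4.24532371  0.19753126 -2.42800313] [ 0.04563843 -1.12321276  0.00986023]
```

>>> arm_command(steps=[-0.0007,0,0,0,0,0,0,0])

```text
clock: 32.85
position: [607.9, 217.5, 186.4]
ee_rot: [-0.073, 0.997, 0.0, 0.001]
contact_force: [2.3, 1.8, 2.9]
gripper_width: 9.0
grasp_force: 59.6
```

```bash
python3 - <<'E'
from h import *
s=read_state(); print(s["position"],totool(s["contact_force"],s),totool(s["wrist_torque"],s))
E
```

```text
[607.88278336 217.53999173 186.4016098 ] [-2.56986642  1.40798993 -2.91325032] [-0.18378204 -0.81063422 -0.02811304]
```

>>> arm_command(steps=[-0.0006,0.0002,-0.0003,0,0,0,0,0])

```text
clock: 33.1
position: [607.9, 217.5, 186.4]
ee_rot: [-0.073, 0.997, -0.0, -0.0]
contact_force: [2.0, 0.6, 4.2]
gripper_width: 9.0
grasp_force: 59.6
```

>>> arm_command(steps=[0,0,0,0,0,0,0,0], grip=0.0112)

```text
clock: 33.35
position: [607.9, 217.5, 186.2]
ee_rot: [-0.073, 0.997, 0.0, -0.0]
contact_force: [0.9, 0.7, 3.3]
gripper_width: 11.1
grasp_force: 12.8
```

>>> arm_command(steps=[0,0,0,0,0,0,0,0], grip=0.0125)

```text
clock: 33.6
position: [606.6, 217.1, 184.8]
ee_rot: [-0.073, 0.997, -0.0, -0.002]
contact_force: [-0.2, 1.2, -0.5]
gripper_width: 12.4
grasp_force: 0.4
```

>>> arm_command(steps=[0,0,0,0,0,0,0,0], grip=0.015)

```text
clock: 33.85
position: [607.7, 217.2, 185.8]
ee_rot: [-0.073, 0.997, -0.0, -0.001]
contact_force: [-0.3, 0.0, -0.1]
gripper_width: 15.1
grasp_force: 0.0
```

```bash
python3 - <<'E'
from h import *
s=read_state(); print(s["position"],totool(s["contact_force"],s),totool(s["wrist_torque"],s))
cv2.imwrite("pics/raw_h1.png",get_image("side")[:,:,::-1])
E
```

```text
[607.74839053 217.17880158 185.84829418] [0.28918286 0.04488204 0.08995166] [-0.04209306 -0.0274482   0.04328319]
```

>>> arm_command(steps=[0,0,0,0,0,0,0,0,0,0,-0.003,0,0,0,-0.005,0,0,0,-0.008,0,0,0,-0.01,0,0,0,-0.015,0,0,0,-0.02,0,0,0,-0.02,0,0,0,-0.02,0,0,0,-0.02,0,0,0,0,0], grip=0.024)

```text
clock: 35.4
position: [608.9, 217.8, 310.2]
ee_rot: [-0.073, 0.997, 0.001, 0.002]
contact_force: [0.2, -0.0, 0.1]
gripper_width: 24.3
grasp_force: 0.0
```

```bash
python3 - <<'E'
from h import *
s=read_state(); print(s["clock"],s["position"],totool(s["contact_force"],s))
d1=get_image("side"); g0=cv2.imread("pics/raw_h1.png")[:,:,::-1]
G=lambda i:cv2.cvtColor(np.ascontiguousarray(i),cv2.COLOR_RGB2GRAY).astype(int)
print("diff hang", np.abs(G(d1)-G(g0))[228:258,245:300].mean())
g=G(d1)
# grip: black row profile
for y in range(215,245): 
    xs=np.where(g[y,250:300]<32)[0]; print(y,(xs+250).tolist() if len(xs)<45 else len(xs))
print("expected grip ends",proj("side",np.array([608+35.6,217+5.3,215.5])),proj("side",np.array([608-35.6,217-5.3,215.5])))
cv2.imwrite("pics/raw_h2.png",d1[:,:,::-1])
E
```

```text
35.4 [608.87271398 217.8167608  310.18156686] [-0.14836183 -0.05020046 -0.12550905]
diff hang 15.203030303030303
215 []
216 []
217 []
218 []
219 []
220 []
221 []
222 []
223 []
224 []
225 []
226 []
227 []
228 []
229 []
230 []
231 [250, 251, 253, 254, 255]
232 [250, 251, 252, 253, 254, 255, 256]
233 [250, 251, 252, 253, 254, 255, 256, 257]
234 [250, 251, 252, 253, 254, 255, 256, 257]
235 [250, 251, 252, 253, 254, 255, 256, 257]
236 [250, 251, 252, 253, 254, 255, 256, 257]
237 [250, 251, 252, 253, 254, 255, 256, 257]
238 [250, 251, 252, 253, 254, 255, 256, 257]
239 [250, 251, 252, 253, 254, 255, 256, 257]
240 [250, 251, 252, 253, 254, 255, 256, 257]
241 [250, 251, 252, 253, 254, 255, 256, 257, 258, 259, 260, 261, 266, 267, 268, 269, 270, 271, 272, 273, 274, 275, 276, 277, 278, 279, 280, 281, 282, 283, 284, 285, 286, 287, 288]
242 [250, 251, 252, 256, 257, 258, 259, 260, 261, 262, 263, 264, 265, 266, 267, 268, 269, 270, 271, 272, 273, 274, 275, 276, 277, 278, 279, 280, 281, 282, 283, 284, 285, 286, 287, 288]
243 [250, 251, 252, 256, 257, 258, 259, 260, 261, 262, 263, 264, 265, 266, 267, 268, 269, 270, 271, 272, 273, 274, 275, 276, 277, 278, 279, 280, 281, 282, 283, 284, 285, 286, 287, 288]
244 [250, 251, 256, 257, 258, 259, 260, 261, 262, 263, 264, 265, 266, 267, 268, 269, 270, 271, 272, 273, 274, 275, 276, 277, 278, 279, 280, 281, 282, 283, 284, 285, 286, 287, 288]
expected grip ends [255.86395657 242.40518198] [289.26656733 241.69298116]
```

>>> arm_command(steps=[0,0,-0.02,0,0,0,-0.02,0,0.01,-0.02,-0.01,0,0.02,-0.03,0,0,0.02,-0.04,0,0,0.02,-0.04,0,0,0.02,-0.04,0,0,0.02,-0.04,0,0,0.02,-0.04,0,0,0.02,-0.04,0,0,0.01,-0.02,0,0,0,0,0,0])

```text
clock: 36.95
position: [493.5, -114.3, 356.8]
ee_rot: [-0.072, 0.997, 0.0, -0.001]
contact_force: [-0.2, -0.4, 0.3]
gripper_width: 24.1
grasp_force: 0.0
```

```bash
python3 - <<'E'
from h import *
from scipy.optimize import least_squares
s=read_state(); print(s["clock"],s["position"])
t=get_image("top"); d=get_image("side"); cv2.imwrite("pics/raw_t3.png",t[:,:,::-1])
a=cv2.imread("pics/raw_h2.png").astype(int)[:,:,::-1]; print("motion",np.abs(a-d)[200:258,235:305].mean())
G=cv2.cvtColor(t,cv2.COLOR_RGB2GRAY); H=cv2.cvtColor(t,cv2.COLOR_RGB2HSV)[:,:,1]
# grip in top: black blob near expected
e=proj("top",np.array([608,217,215.5])).astype(int); print("exp grip px",e)
x0,y0=e[0]-12,e[1]-18; m=(G[y0:y0+36,x0:x0+24]<40); ys,xs=np.where(m); print(m.sum(),"blob",xs.mean()+x0,ys.mean()+y0,ys.min()+y0,ys.max()+y0,plane("top",(xs.mean()+x0,ys.mean()+y0),215.5))
c=np.array([608,217,141.5]); b=[]
for an in np.radians(np.arange(0,360,3)):
    P=[c+[r*np.cos(an),r*np.sin(an),0] for r in np.arange(42,64,.5)]; px=np.array([proj("top",p) for p in P],np.float32)
    f=lambda I:cv2.remap(I,px[None,:,0],px[None,:,1],cv2.INTER_LINEAR)[0].astype(float)
    w=f(G)-f(H); k=w.argmax()
    if w[k]>60: b.append(P[k][:2])
b=np.array(b); r=least_squares(lambda q:np.hypot(*(b-q[:2]).T)-52.2,[608,217],loss="soft_l1"); print(len(b),"rim c",r.x,np.median(abs(r.fun)))
E
```

```text
36.95 [ 493.46062339 -114.29413756  356.83839818]
motion 4.314039408866995
exp grip px [246 170]
176 blob 246.13636363636363 174.0965909090909 158 187 [598.37401245 218.21250639 215.5       ]
51 rim c [605.69588895 211.40852265] 2.774056545840267
```

```bash
python3 - <<'E'
from h import *
a=np.radians(8.4);hy=np.array([-np.sin(a),np.cos(a),0])
print("c7 exp far rim",proj("side",np.array([616.5,156.7,246.5-74])-54*hy),"now exp level",proj("side",np.array([608.3,217.2,215.3-74])-54*hy), "tilt 5deg",proj("side",np.array([608.3,217.2,215.3-74])-54*hy+np.array([0,-6.5,-4.7])))
for f in("raw_h1","raw_h2"):
    im=cv2.imread(f"pics/{f}.png"); g=cv2.cvtColor(im,cv2.COLOR_BGR2GRAY); print(f); print(g[238:264,268:284:3].T)
im=cv2.imread("pics/c7.png"); g=cv2.cvtColor(im,cv2.COLOR_BGR2GRAY); print("c7 far rim rows",[150+(330+g[330:390,c].argmax())/5-.4 for c in(225,240,255,265)])
d=get_image("side"); print(cv2.cvtColor(d,cv2.COLOR_RGB2GRAY)[238:264,268:284:3].T)
E
```

```text
c7 exp far rim [275.13370809 220.14323615] now exp level [274.7210124  247.78079061] tilt 5deg [275.29436543 247.17364309]
raw_h1
[[ 12   9  13  23  37  43  46  47  52  58  77 100  87  69  56  56  53  51
   53  52  53  51  53  53  54  50]
 [ 10  11   9  13   7   7   7  12  10  12  32  71  69  57  54  55  54  54
   53  49  54  49  49  54  58  71]
 [ 11   5   9   5   8  10  11  13  12  15  29  59  73  66  58  56  53  55
   58  91 110 110 109 112 114 113]
 [ 34  28  26  30  34  44  43  52  60  72  85  81  64  52  56  54  55  54
   62  95 112 114 111 117 117 116]
 [114 109  69  21  12   8  15  46  95 115 112  97  69  55  56  57  56  57
   58  96 113 114 114 114 118 118]
 [100  99  61  22  13   2   9  39  80 100  97  92  78  71  70  69  69  73
   73 100 114 114 113 116 117 115]]
raw_h2
[[102  95  65  27  12   7   9  31  83 106 106 109  87  66  54  53  52  52
   54  80 102 109 109 109 111 113]
 [107 104  70  27  14  10  10  35  87 108 109  98  71  55  55  55  53  53
   54  84 106 109 110 113 111 112]
 [113 111  72  30  12  10   6  45  89 111 111  89  75  63  56  55  52  54
   59  92 110 11
[... 394 characters left out ...]
219.2), np.float64(219.4), np.float64(219.6)]
[[ 99  95  62  21   8   5  11  30  83 105 106 108  86  69  58  51  49  50
   48  47  47  50  48  49  51  51]
 [107 104  66  26   5   5   9  32  84 108 109  98  71  55  53  49  51  52
   51  50  50  51  48  52  50  49]
 [114 110  71  23   3  10  12  46  90 107 106  88  74  64  52  53  54  51
   53  49  51  50  50  49  50  50]
 [110 104  67  21   2   6  10  43  85 104 102  83  61  54  56  51  52  50
   52  54  48  51  50  48  49  50]
 [109 107  65  20   6   4  12  44  91 111  96  75  59  52  54  55  52  53
   53  53  50  48  51  50  50  51]
 [101  98  58  13   9   3  13  37  78  91  82  63  53  52  49  50  48  49
   49  51  47  50  50  50  49  50]]
```

```bash
python3 - <<'E'
from h import *
from scipy.optimize import least_squares
def run(f,z,c,dirs):
    im=cv2.imread(f"pics/{f}.png").astype(np.float32); S=im[:,:,2]-im[:,:,0]; b=[]
    for an in np.radians(dirs):
        rs=np.arange(40,72,.5); px=np.array([proj("top",c+[r*np.cos(an),r*np.sin(an),0]) for r in rs],np.float32)
        v=cv2.remap(S,px[None,:,0],px[None,:,1],cv2.INTER_LINEAR)[0]
        k=np.where((v[:-1]<18)&(v[1:]>=18))[0]
        if len(k): b.append((c+[rs[k[-1]]*np.cos(an),rs[k[-1]]*np.sin(an),0])[:2])
    b=np.array(b); r=least_squares(lambda q:np.hypot(*(b-q[:2]).T)-54,c[:2],loss="soft_l1"); print(f,len(b),r.x.round(1),np.median(abs(r.fun)).round(1))
D=np.arange(205,330,4)
run("top0",101,np.array([523.9,-167,101]),D); run("top0",101,np.array([523.9,-167,101]),np.arange(0,360,5))
run("raw_t3",141,np.array([608,217,141.]),D)
g=cv2.cvtColor(cv2.imread("pics/raw_t3.png"),cv2.COLOR_BGR2GRAY); print(g[156:190:3,236:275])
E
```

```text
top0 32 [ 527.8 -170.6] 1.3
top0 72 [ 523.8 -165.8] 1.2
raw_t3 10 [607.2 213.8] 0.6
[[103 104 104 106 104 105 104  99  85  88  84  81  69  71  74  80  97 101
  100  97  99 102 103 104 105 107 106 104 105 105 105 105 105 107 106 108
  109 110 109]
 [113 114 110 112 111 114 105  71  31  15  14  28  65  66  64  63  69  82
   77  73  74  88  93  97 102 104 106 106 109 115 116 115 114 114 113 115
  115 115 114]
 [ 59  60  63  65  67  63  55  53  28  11  14  11  34  59  64  62  60  58
   54  51  44  42  43  43  45  46  58  75  93 105 110 117 119 119 118 118
  117 118 117]
 [ 66  65  62  72  79  79  80  75  48  17  11   6  23  56  65  63  60  55
   47  51  46  41  39  41  40  40  40  43  44  50  54  68  77  81  81  82
   83  83  84]
 [ 53  48  43  45  61  73  79  76  60  30  11   7   9  36  50  56  56  56
   68  96  94  62  40  40  49  42  33  34  32  34  52  84  98 101 101  99
  102 102 101]
 [ 42  43  41  39  40  41  44  57  53  32   7   8   9  29  46  55  85  93
   74  55  64  84  70  63  53  40  32  31  28  34  55  96 110 112 111 112
  115 112 114]
 [ 41  41  41  42  41  42  35  34  39 
[... 240 characters left out ...]
  27  38  63 105 125 127 128 128
  127 129 129]
 [ 47  50  53  56  58  56  51  47  54  56  39  19   5   7  20  42  53  51
   49  51  55  57  47  56  43  25  21  18  28  39  60 102 126 130 132 132
  133 134 134]
 [ 49  48  47  43  44  40  51  58  52  41  40  24  24  28  27  35  35  39
   48  58  57  49  46  44  38  28  23  19  26  37  53  96 128 137 139 138
  140 138 137]
 [ 59  49  43  39  37  39  34  32  38  49  49  49  51  55  49  55  68  65
   43  37  48  44  42  40  35  23  20  23  25  39  49  82 126 143 144 142
  141 141 142]
 [ 55  60  61  55  46  40  35  37  42  50  51  54  46  44  49  49  50  53
   62  48  39  46  56  60  47  31  23  24  27  30  43  70 119 139 144 145
  145 145 145]]
```

```bash
python3 -c "
from bench import *
print(job_done())"
```

```text
the job is handed in; nothing more can be done
None
```

The smallest pail hangs on the double hook, its grip in the dip of both prongs and the arm clear at 37 s; the hook took the weight before release, and the pail measured level to about 3° and looked still, but it slid about 5 mm on the bench while I raised the bail.

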